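# Load the jar mill

### The arm

A 6-joint arm with a two-finger parallel gripper is mounted at the origin on a cart in front of the work surface, level with it; the furniture and walls round the work are solid. World frame = base frame: x ahead of the robot, y to its left, z up, the work surface at z = 0. Lengths are in m, angles in degrees, forces in N, time in s.
With the tool pointing down it reaches from about 0.325 to 0.875 m from the base axis. Payload 4.4 kg.
Tool frame: the origin (TCP) lies where the fingers leave the gripper's body, on its centre line; the fingertips stand 73 mm ahead of it and the grasp point (between the pads) lies 54 mm ahead of it (env.grip_depth is the distance from the TCP to the grasp point, in m); z points along the fingers, y is the line along which they close (so a half turn about z gives the same grasp; the last joint's range is limited). The gripper opens to 85 mm and grips with 20 to 120 N. Pads are 22 mm wide; open, the fingers measure 114 mm over their backs; the gripper's body (76 mm by 85 mm) begins 54 mm behind the grasp point. The pads swing forward as they close: fully open they stand 13 mm farther back than shut.
Start: joints at [57.955, 11.837, 88.321, -0, 79.842, -8.623], TCP at [0.229, 0.528, 0.304] pointing down, gripper open.
Joint ranges: [-156.59, 156.59], [-49.26, 127.26], [12.9, 141.05], [-63.56, 243.56], [4.71, 150.69], [-161.64, 161.64]. Speed limits (degrees/s): [159.86, 159.86, 180, 180, 180, 180].

### API

Orientations are given as a 3x3 rotation matrix whose columns are the frame's x, y, z axes.
In Python, from workcell import env gives the robot as it stands. The module is installed in compiled form; this text tells all that it offers.
- The arm moves only by the tool send_rows, never from a script. Its argument "plan" is a list of rows, each an object with "translation": the shift along the world's x, y, z in m, a list of three; "twist": the turn about the world's z in degrees; "gripper": the opening, from -1 (shut) to 1 (fully open), so that 0 is half open. In form: [{"translation": [dx, dy, dz], "twist": twist, "gripper": gripper}, ...]. A call has 1 to 10 rows; each row shifts and turns the commanded pose from where the row before left it; what a row does not reach is not made up. A row lasts 1/10 s, in which the tool goes at most 50 mm and 8.59 degrees, less where a joint would pass 70% of its speed; a pose out of reach is approached as far as the arm can. A call with a gripper value outside its range is refused whole. The fingers move at their own pace and stop on an object; the grip force is fixed at half the most. Time passes only in rows, so rows that do not move let the fingers close. It gives the time, the measured TCP pose, the force, the opening and the grip force at its end, in the units of the state.
- env.observe(): the state, without advancing time (a new reading comes with each control period).
- env.capture(name): name is "side" or "top" or "wrist"; returns the picture (420x560x3 uint8, red, green, blue); there is no depth.
- env.calibration(name): a dict with "fx", "fy", "cx", "cy" (pixels), "T" (4x4, takes a point from camera to world coordinates); the wrist camera has in their place "hand_eye" (4x4, takes a point from camera to tool coordinates, whose origin is the TCP and whose axes are the flange's). Camera axes: x right, y down, z forward; pixel columns grow to the right and rows downward; lengths in m; the calibration is good to about 2 mm. A picture is of the moment at which its call begins: read the wrist's pose just before it. calibration takes no time and is no camera call.
- env.hand_in(): hands the job in; it is judged then, once.
The state is a dict: "time": time; "joint_positions": joint angles; "joint_velocities": joint speeds; "joint_torque": joint torques, N m; "position": TCP position; "tool_rot": TCP orientation; "force": force on the tool from outside, world axes, zero at the start; "torque": the same for the moment, N m; "gripper_width": opening from 0.0 (shut) to 1.0 (fully open); "gripper_force": force on a finger pad.
Only numpy, scipy, OpenCV 4.12 (cv2) and the standard library are available. Lean on these libraries where they do the work, as an engineer would, in place of code of your own. Each camera call takes 0.05 s, during which the arm holds its last target. There are 200 camera calls.

### The job

Load the jar mill: with the fingertips, roll the steel grinding jar that lies at the foot of the loading ramp gently up the ramp until it drops between the two rollers, without gripping or lifting it and without ever letting it roll loose on the slope. Then gently push the swing gate fully shut across the top of the ramp behind the jar, so that it cannot come back down, and leave the things standing around undisturbed.

Things in the scene. Friction and masses are not known exactly. Their poses are not given: they have to be found in the camera images.
- jar: Closed cylinder of polished steel, 64 mm in diameter, 110 mm long, lying on its side; 0.4 to 0.8 kg, slippery (friction about 0.35), free to roll. Origin at its centre; y runs along the cylinder, x and z turn as it rolls. It starts on the worktop 42 to 62 mm before the ramp's foot, within 5 mm of the ramp's middle line and 0.1 rad of square to it.
- mill: Low bench mill with loading ramp, one fixed unit. Origin on the worktop at the middle of the ramp's foot; x points level in the uphill direction, y to the left seen uphill, z up. In this frame (mm) the ramp's surface rises straight from x=0, z=0 to x=150, z=32; bearing cheeks at y +-68 are 40 high; behind the rollers a white housing, x 247 to 293, is 64 high, its knob 76.
- ramp: The ramp's sloping surface as an inclined frame: origin at the middle of the foot, x up the slope (12.0 degrees, 153 mm long), y left, z square to it; the jar's centre is 32 mm above it on the slope. Side curbs 12 mm high leave 120 mm between them (y -60 to 60); at the foot two plates 14 mm high flare outward to y +-75 mm, 38 mm before the foot.
- cradle (a point): Where the jar's centre rests when it lies on both rollers: mill frame x=192, y=0, z=57 mm. The rubber rollers (12 mm radius, 124 mm long, easily turning) have their axes along the mill's y at z=23, x=164 and x=220 mm. The jar's centre passes over the near one at z=67 mm, x=164 and then sinks 10 mm between the two by itself.
- gate (a joint): Angle of the swing gate about its upright hinge. 0 rad: shut, the bar lies across the ramp's top (along the mill's -y) against its stop post (x=157, y=-79 mm, 64 mm high); 1.57: along the left-hand side of the ramp, pointing to the foot; larger: farther outward. It starts between 1.57 and 1.85. Light even friction (under 1.5 N at the bar's end); it stays where it is left.
- gate_push (a point): Middle of the outer face of the gate's bar (push here to shut it), 110 mm from the hinge, 57 mm above the worktop. The steel bar is 8 mm thick and 14 mm high (50 to 64 mm above the worktop), reaches 160 mm from the hinge and has a black knob, 14 mm wide, on top near its end (up to 75 mm).
- gate_hinge (a point): Hinge axis of the gate at the bar's mid height, 57 mm above the worktop: mill frame x=148, y=78 mm, on the ramp's left-hand side. Its hub is 20 mm in diameter and 69 mm high.
- vial: Bystander: sample vial, 20x20x55 mm, upright on the right of the jar; origin at the centre of its underside.
- dropper: Bystander: dropper bottle, 31x32x72 mm, upright on the right of the ramp; origin at the centre of its underside.
- timer: Bystander: bench timer, 56x66x18 mm, lying left of the jar near the front edge; origin at the centre of its underside.
- vial_small: Bystander: sample vial, 18x18x58 mm, upright, left of the jar; origin at the centre of its underside.
- dropper_b: Bystander: dropper bottle, 31x32x70 mm, upright, left of the jar by the tube rack; origin at the centre of its underside.

How it is judged:
By the outcome, as a careful person would: the job done as asked, in the order asked, and still so for the second after the job is handed in, with the robot touching nothing.
It also fails if it takes over 58 s, if anything falls off the work surface, if the arm or the gripper's body presses on something with over 40 N, if the wrist force passes 120 N, or if a joint passes its speed limit or range.

## Working session

There is one attempt and no reset: what is moved stays moved. The work goes in short steps, Python scripts to look and compute and a tool call to move; the robot and the scene stay as the last step left them, time stands still between calls to the robot, and variables do not carry over. Pictures are saved under pics/ and viewed, at most 10 in all, crops included, and the job is handed in when it is done.

Besides the shell and the picture viewer there is one more tool, called after "Request:" by a JSON object that holds its "name" and its "arguments", one argument or row to a line. send_rows: Moves the arm, as the interface text tells. Its arguments: {"type":"object","properties":{"plan":{"type":"array","items":{"type":"object","properties":{"translation":{"type":"array","items":{"type":"number"}},"twist":{"type":"number"},"gripper":{"type":"number"}}}}},"required":["plan"]}

```bash
mkdir -p pics
python3 - <<'E'
from workcell import env
import cv2, numpy as np
for n in ("top","side"):
    im=env.capture(n); cv2.imwrite(f"pics/{n}0.png",im[:,:,::-1]); c=env.calibration(n); print(n,{k:np.round(v,4).tolist() for k,v in c.items()})
o=env.observe();print(o["time"],o["position"],np.round(o["tool_rot"],3).tolist(),o["force"],o["gripper_width"])
print(np.round(env.calibration("wrist")["hand_eye"],4).tolist())
E
```

```text
top {'fx': 431.9017, 'fy': 431.9017, 'cx': 278.4, 'cy': 210.4676, 'T': [[-0.011, -0.9853, 0.1704, 0.3731], [-0.9999, 0.0101, -0.0061, -0.1469], [0.0043, -0.1704, -0.9854, 0.9266], [0.0, 0.0, 0.0, 1.0]]}
side {'fx': 528.5479, 'fy': 528.5479, 'cx': 269.9517, 'cy': 209.9726, 'T': [[0.817, -0.2282, 0.5296, 0.0899], [-0.5764, -0.3511, 0.7379, -0.7942], [0.0175, -0.9081, -0.4184, 0.4079], [0.0, 0.0, 0.0, 1.0]]}
0.1 [0.22828224 0.5271598  0.30279085] [[-0.918, 0.397, -0.001], [0.397, 0.918, -0.002], [0.0, -0.002, -1.0]] [ 0.40722301 -0.1118757   0.31676603] 1.0019879971450174
[[0.0007, -0.9508, -0.3099, 0.079], [1.0, 0.0006, 0.0006, -0.0008], [-0.0004, -0.3099, 0.9508, -0.0697], [0.0, 0.0, 0.0, 1.0]]
```

View pics/top0.png

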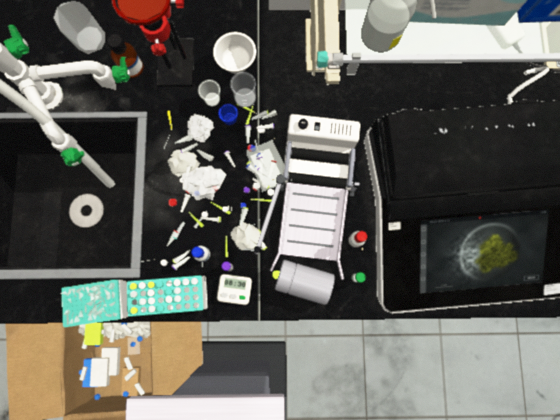

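View pics/side0.png

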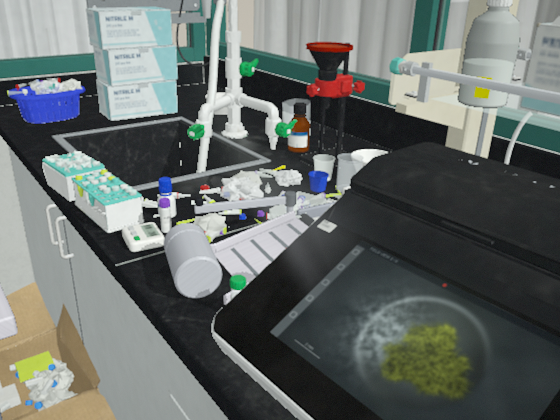

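The top view shows the jar at about (305,282), the ramp foot at about (310,258), the rollers near (322,165), the white housing at (323,130), and the gate bar from about (283,180) to (263,247). The bystanders are a green vial at (359,278), a red dropper at (358,240), a small vial at (277,274), a timer at (235,290) and a blue dropper at (201,254).

Run:
```python
import cv2
im=cv2.imread("pics/top0.png")[110:310,225:385]
cv2.imwrite("pics/crop0.png",cv2.resize(im,None,fx=3,fy=3,interpolation=cv2.INTER_CUBIC))
```

```text
(no output)
```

View pics/crop0.png

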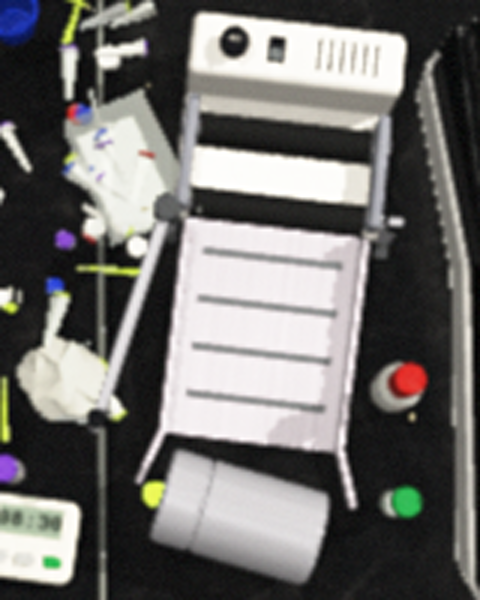

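The crop (3x, offset 225,110) shows the hinge hub at (167,207), the stop post at (380,238), the gate knob at (97,418), the flare tips at (138,481) and (353,507), and the jar with end centres at about (168,497) and (317,538).

```bash
cat > h.py <<'E'
from workcell import env
import cv2, numpy as np
def ray(cam,u,v,z):
    c=env.calibration(cam);T=c["T"];d=T[:3,:3]@[(u-c["cx"])/c["fx"],(v-c["cy"])/c["fy"],1]
    return T[:3,3]+d*(z-T[2,3])/d[2]
def cr(x,y,z): return ray("top",x/3+225-.33,y/3+110-.33,z)
E
python3 - <<'E'
from h import *
# mill points: crop px, mill coords (x,y,z) 
P=[((167,207),(148,78,69)),((381,238),(157,-79,64)),((138,481),(-38,75,14)),((353,507),(-38,-75,14)),((186,219),(150,60,32)),((367,238),(150,-60,32)),((190,72),(247,62,64)),((402,97),(247,-62,64))]
W=np.array([cr(*p,m[2]/1e3)[:2] for p,m in P]);M=np.array([m[:2] for _,m in P])/1e3
print(np.round(W,4).tolist())
def fit(I):
    a=M[I];b=W[I];ac=a-a.mean(0);bc=b-b.mean(0)
    th=np.arctan2((ac[:,0]*bc[:,1]-ac[:,1]*bc[:,0]).sum(),(ac*bc).sum());R=np.array([[np.cos(th),-np.sin(th)],[np.sin(th),np.cos(th)]])
    t=b.mean(0)-R@a.mean(0);return th,R,t
th,R,t=fit([0,1,2,3,4,5]);print(np.degrees(th),t);print(np.round((W-M@R.T-t)*1e3,1).tolist())
inv=lambda w:(R.T@(np.array(w)[:2]-t)*1e3).round(1)
for n,p,z in [("knob",(97,416),.075),("jarL",(168,497),.032),("jarR",(317,538),.032),("vial",(406,502),.055),("dropper",(408,380),.072),("vial_small",(8,468),.058),("yellow",(153,493),.058),("yellow0",(153,493),.0),("timer",(32,540),.018),("dropb",((201-225)*3,(253-110)*3),.07)]:
    w=cr(*p,z);print(n,w.round(4),inv(w))
c=env.calibration("side")
E
```

```text
[[0.5872, -0.1569], [0.5653, -0.3026], [0.4046, -0.135], [0.385, -0.2845], [0.5876, -0.1707], [0.5725, -0.2985], [0.6851, -0.1741], [0.6655, -0.3213]]
-7.6965365008970075 [ 0.42970281 -0.21273208]
[[0.4, -1.6], [-9.4, 9.4], [2.5, -1.7], [3.0, -2.5], [1.2, 2.7], [2.2, -6.2], [2.3, 10.2], [-0.7, -14.0]]
knob [ 0.4451 -0.1092  0.075 ] [  1.4 104.7]
jarL [ 0.3929 -0.1556  0.032 ] [-44.1  51.7]
jarR [ 0.3642 -0.2566  0.032 ] [-59.  -52.2]
vial [ 0.3874 -0.3137  0.055 ] [ -28.4 -105.8]
dropper [ 0.467  -0.3153  0.072 ] [ 50.7 -96.6]
vial_small [ 0.4126 -0.0492  0.058 ] [-38.9 159.8]
yellow [ 0.3951 -0.1454  0.058 ] [-43.3  62. ]
yellow0 [ 0.3965 -0.1453  0.    ] [-41.9  62.3]
timer [ 0.3649 -0.0616  0.018 ] [-84.4 141.1]
dropb [0.4381 0.0024 0.07  ] [-20.5 214.4]
```

Run:
```python
from h import *
P=[((167,207),(148,78,69)),((395,222),(157,-79,64)),((138,481),(-38,75,14)),((353,507),(-38,-75,14)),((186,219),(150,62,38)),((367,238),(150,-62,38))]
W=np.array([cr(*p,m[2]/1e3)[:2] for p,m in P]);M=np.array([m[:2] for _,m in P])/1e3
ac=M-M.mean(0);bc=W-W.mean(0)
th=np.arctan2((ac[:,0]*bc[:,1]-ac[:,1]*bc[:,0]).sum(),(ac*bc).sum());R=np.array([[np.cos(th),-np.sin(th)],[np.sin(th),np.cos(th)]]);t=W.mean(0)-R@M.mean(0)
print(np.degrees(th),t);print(np.round((W-M@R.T-t)*1e3,1).tolist())
for p in [(168,497),(317,538),(8,468),(153,493)]: print((R.T@(cr(*p,.032)[:2]-t)*1e3).round(1))
def tri(a,b):
    A=[];B=[]
    for n,(u,v) in (("top",a),("side",b)):
        c=env.calibration(n);T=c["T"];d=T[:3,:3]@[(u-c["cx"])/c["fx"],(v-c["cy"])/c["fy"],1];d/=np.linalg.norm(d);Q=np.eye(3)-np.outer(d,d);A.append(Q);B.append(Q@T[:3,3])
    return np.linalg.solve(sum(A),sum(B))
for a,b in [((70,155),(196,131)),((70,155),(288,128)),((122,70),(288,128)),((122,70),(248,66)),((110,185),(203,172))]: print(tri(a,b).round(3))
```

```text
-7.373257277046186 [ 0.4310231 -0.2146995]
[[-0.6, -0.6], [-0.2, 0.5], [1.6, 0.5], [1.3, -0.3], [-1.6, 1.9], [-0.6, -2.1]]
[-45.4  53.7]
[-60.9 -50.1]
[-38.8 164.9]
[-43.9  64.2]
[0.645 0.282 0.056]
[0.719 0.199 0.082]
[0.836 0.181 0.058]
[0.72  0.128 0.227]
[ 0.611  0.219 -0.02 ]
```

Request:
{"name": "send_rows", "arguments": {
  "plan": [
    {"translation":[0.02,-0.042,0],"twist":1.6,"gripper":0.0},
    {"translation":[0.02,-0.042,0],"twist":1.6,"gripper":0.0},
    {"translation":[0.02,-0.042,0],"twist":1.6,"gripper":0.0},
    {"translation":[0.02,-0.042,0],"twist":1.6,"gripper":0.0},
    {"translation":[0.02,-0.042,0],"twist":1.6,"gripper":0.0},
    {"translation":[0.02,-0.042,0],"twist":1.6,"gripper":0.0},
    {"translation":[0.02,-0.042,0],"twist":1.6,"gripper":0.0},
    {"translation":[0.01,-0.042,0],"twist":1.6,"gripper":0.0},
    {"translation":[0.01,-0.042,0],"twist":1.6,"gripper":0.0},
    {"translation":[0,-0.042,0],"twist":1.6,"gripper":0.0}
  ]
}}

```text
time: 1.1
position: [0.3891, 0.1058, 0.3038]
tool_rot: [[-0.992, 0.128, 0.0], [0.128, 0.992, -0.0], [-0.0, -0.0, -1.0]]
force: [0.8, -0.3, -0.2]
gripper_width: 0.505
gripper_force: 0.0
```

Request:
{"name": "send_rows", "arguments": {
  "plan": [
    {"translation":[-0.008,-0.038,0],"twist":0,"gripper":0.0},
    {"translation":[-0.008,-0.038,0],"twist":0,"gripper":0.0},
    {"translation":[-0.008,-0.038,0],"twist":0,"gripper":0.0},
    {"translation":[-0.008,-0.038,0],"twist":0,"gripper":0.0},
    {"translation":[-0.008,-0.038,0],"twist":0,"gripper":0.0},
    {"translation":[-0.008,-0.038,0],"twist":0,"gripper":0.0},
    {"translation":[-0.008,-0.038,-0.02],"twist":0,"gripper":0.0},
    {"translation":[-0.017,-0.04,-0.04],"twist":0,"gripper":0.0},
    {"translation":[0,0,-0.03],"twist":0,"gripper":0.0},
    {"translation":[0,0,0],"twist":0,"gripper":0.0}
  ]
}}

```text
time: 2.1
position: [0.3151, -0.1907, 0.2159]
tool_rot: [[-0.991, 0.132, -0.008], [0.132, 0.991, 0.008], [0.009, 0.007, -1.0]]
force: [-0.3, 0.5, -0.2]
gripper_width: 0.5
gripper_force: 0.0
```

Run:
```python
from h import *
o=env.observe();print(o["position"],o["time"],o["force"])
cv2.imwrite("pics/w1.png",env.capture("wrist")[:,:,::-1]);c=env.calibration("wrist");print(c["fx"],c["cx"],c["cy"])
```

```text
[ 0.3151154  -0.19069336  0.21594521] 2.1 [-0.27585554  0.54722688 -0.22699797]
314.01811698354527 278.919040831842 210.12187494451996
```

View pics/w1.png

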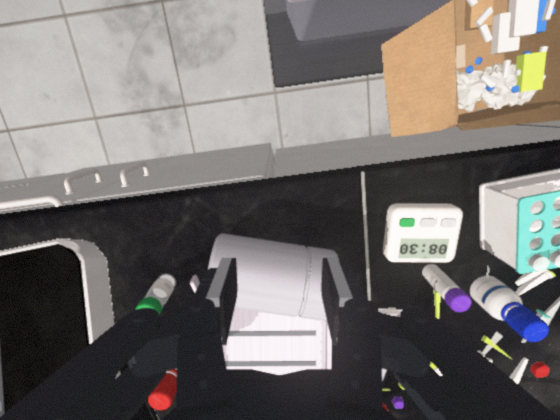

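The wrist view shows the jar at about (275,275), ahead of the fingers at (225,275) and (335,275). The path straight down behind the jar is clear, so I descend.

Request:
{"name": "send_rows", "arguments": {
  "plan": [
    {"translation":[0,-0.004,-0.02],"twist":0,"gripper":0.0},
    {"translation":[0,-0.004,-0.02],"twist":0,"gripper":0.0},
    {"translation":[0,0,-0.02],"twist":0,"gripper":0.0},
    {"translation":[0,0,-0.02],"twist":0,"gripper":0.0},
    {"translation":[0,0,-0.02],"twist":0,"gripper":0.0},
    {"translation":[0,0,-0.015],"twist":0,"gripper":0.0},
    {"translation":[0,0,-0.01],"twist":0,"gripper":0.0},
    {"translation":[0,0,0],"twist":0,"gripper":0.0},
    {"translation":[0,0,0],"twist":0,"gripper":0.0}
  ]
}}

```text
time: 3.05
position: [0.3191, -0.2006, 0.096]
tool_rot: [[-0.992, 0.128, 0.001], [0.128, 0.992, -0.001], [-0.001, -0.001, -1.0]]
force: [0.3, -0.3, -0.3]
gripper_width: 0.501
gripper_force: 0.0
```

```bash
cat >> h.py <<'E'
th=np.radians(-7.37);R=np.array([[np.cos(th),-np.sin(th)],[np.sin(th),np.cos(th)]]);t=np.array([.431,-.2147])
def mill(p): return (R.T@(np.array(p)[:2]-t)*1e3).round(1)
def st():
    o=env.observe();print(round(o["time"],2),"tcp",o["position"].round(4),"mill",mill(o["position"]),"yaw",round(np.degrees(np.arctan2(-o["tool_rot"][0][1]*-1,o["tool_rot"][1][1])),2),"F",o["force"].round(1),"w",round(o["gripper_width"],2))
E
python3 - <<'E'
from h import *
st()
cv2.imwrite("pics/s1.png",cv2.resize(env.capture("side")[150:330,120:320,::-1],None,fx=3,fy=3))
E
```

```text
3.05 tcp [ 0.3191 -0.2006  0.096 ] mill [-112.8   -0.3] yaw 7.36 F [ 0.3 -0.3 -0.3] w 0.5
```

View pics/s1.png

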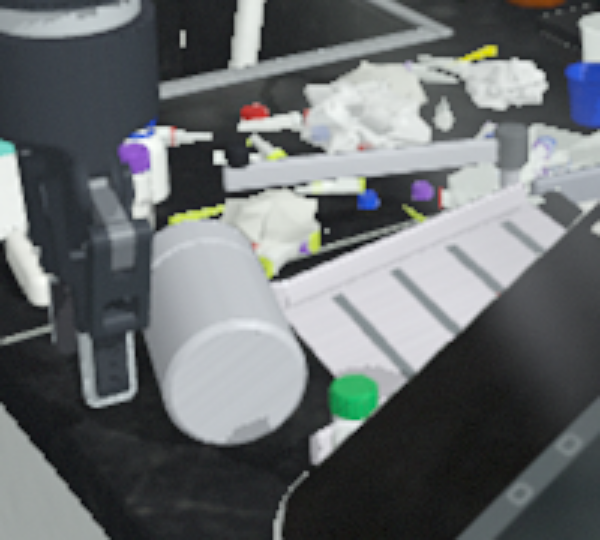

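Request:
{"name": "send_rows", "arguments": {
  "plan": [
    {"translation":[0.005,-0.0006,-0.004],"twist":0,"gripper":0.0},
    {"translation":[0.004,-0.0005,-0.004],"twist":0,"gripper":0.0},
    {"translation":[0.002,-0.00026,0],"twist":0,"gripper":0.0},
    {"translation":[0.002,-0.00026,0],"twist":0,"gripper":0.0},
    {"translation":[0.002,-0.00026,0],"twist":0,"gripper":0.0},
    {"translation":[0.002,-0.00026,0],"twist":0,"gripper":0.0},
    {"translation":[0.002,-0.00026,0],"twist":0,"gripper":0.0},
    {"translation":[0.002,-0.00026,0],"twist":0,"gripper":0.0},
    {"translation":[0.002,-0.00026,0],"twist":0,"gripper":0.0},
    {"translation":[0.002,-0.00026,0],"twist":0,"gripper":0.0}
  ]
}}

```text
time: 4.1
position: [0.3433, -0.2034, 0.087]
tool_rot: [[-0.992, 0.129, -0.0], [0.129, 0.992, -0.0], [0.0, -0.0, -1.0]]
force: [0.1, -0.1, 0.4]
gripper_width: 0.5
gripper_force: 0.1
```

Request:
{"name": "send_rows", "arguments": {
  "plan": [
    {"translation":[0.002,-0.00026,0],"twist":0,"gripper":0.0},
    {"translation":[0.002,-0.00026,0],"twist":0,"gripper":0.0},
    {"translation":[0.002,-0.00026,0],"twist":0,"gripper":0.0},
    {"translation":[0.002,-0.00026,0],"twist":0,"gripper":0.0},
    {"translation":[0.002,-0.00026,0],"twist":0,"gripper":0.0},
    {"translation":[0.002,-0.00026,0],"twist":0,"gripper":0.0},
    {"translation":[0.002,-0.00026,0],"twist":0,"gripper":0.0},
    {"translation":[0.002,-0.00026,0],"twist":0,"gripper":0.0},
    {"translation":[0.002,-0.00026,0],"twist":0,"gripper":0.0},
    {"translation":[0.002,-0.00026,0],"twist":0,"gripper":0.0}
  ]
}}

```text
time: 5.1
position: [0.3634, -0.206, 0.087]
tool_rot: [[-0.992, 0.129, 0.0], [0.129, 0.992, -0.0], [-0.0, -0.0, -1.0]]
force: [-0.2, 0.5, 0.1]
gripper_width: 0.496
gripper_force: 0.1
```

Run:
```python
from h import *
st()
cv2.imwrite("pics/w2.png",env.capture("wrist")[:,:,::-1])
```

```text
5.1 tcp [ 0.3634 -0.206   0.087 ] mill [-68.2  -0.1] yaw 7.42 F [-0.2  0.5  0.1] w 0.5
```

View pics/w2.png

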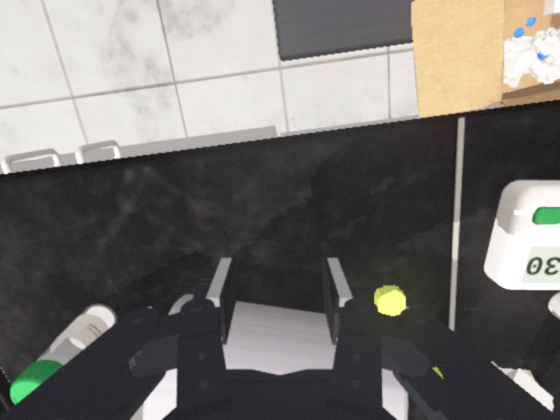

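The jar's rear edge runs from (232,303) to (325,315), behind the tips at (225,260) and (335,260). It still looks tilted, so I compute its pose.

```bash
cat >> h.py <<'E'
def wray(u,v,z):
    o=env.observe();c=env.calibration("wrist");H=c["hand_eye"];Rt=np.array(o["tool_rot"]);p=o["position"]+Rt@H[:3,3]
    d=Rt@H[:3,:3]@[(u-c["cx"])/c["fx"],(v-c["cy"])/c["fy"],1];return p+d*(z-p[2])/d[2]
E
python3 - <<'E'
from h import *
for u,v in [(232,303),(325,315),(180,297)]:
    print([mill(wray(u,v,z)).tolist() for z in (.03,.045,.06)])
for u,v in [(225,260),(335,260)]: print(mill(wray(u,v,.018)))
im=env.capture("side")
cv2.imwrite("pics/s2.png",cv2.resize(im[150:330,120:320,::-1],None,fx=3,fy=3))
E
```

```text
[[-59.8, -23.1], [-70.1, -20.5], [-80.4, -17.9]]
[[-53.1, 21.0], [-64.2, 18.4], [-75.3, 15.8]]
[[-63.0, -47.2], [-73.0, -41.7], [-82.9, -36.3]]
[-76.1 -27.4]
[-76.   26.5]
```

View pics/s2.png

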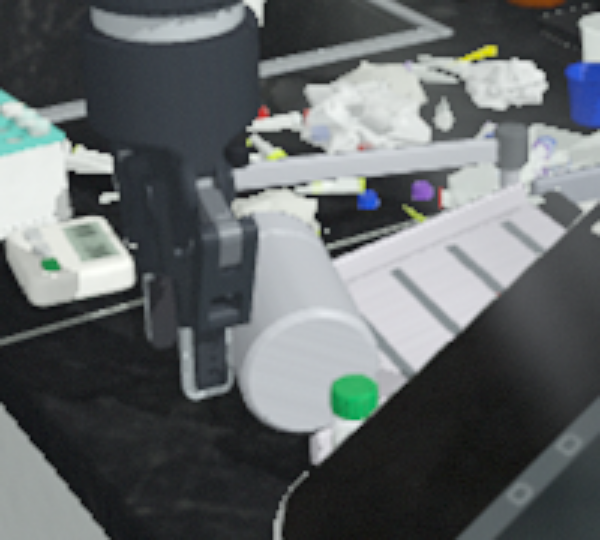

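The jar touches only the right finger (tilt about 0.14 rad). A wider finger spread gives more leverage to square it up, so I back off slightly, open wider and continue.

Request:
{"name": "send_rows", "arguments": {
  "plan": [
    {"translation":[-0.003,0.0004,0],"twist":0,"gripper":0.0},
    {"translation":[-0.002,0.0003,0],"twist":0,"gripper":0.9},
    {"translation":[0,0,0.001],"twist":0,"gripper":0.9},
    {"translation":[0,0,0.001],"twist":0,"gripper":0.9},
    {"translation":[0,0,0.001],"twist":0,"gripper":0.9},
    {"translation":[0,0,0],"twist":0,"gripper":0.9},
    {"translation":[0.002,-0.00026,0],"twist":0,"gripper":0.9},
    {"translation":[0.002,-0.00026,0],"twist":0,"gripper":0.9},
    {"translation":[0.002,-0.00026,0],"twist":0,"gripper":0.9},
    {"translation":[0.002,-0.00026,0],"twist":0,"gripper":0.9}
  ]
}}

```text
time: 6.2
position: [0.3664, -0.2064, 0.09]
tool_rot: [[-0.992, 0.129, 0.0], [0.129, 0.992, -0.0], [-0.0, -0.0, -1.0]]
force: [-0.4, 0.8, 0.7]
gripper_width: 0.955
gripper_force: 0.0
```

Request:
{"name": "send_rows", "arguments": {
  "plan": [
    {"translation":[0.002,-0.00026,0],"twist":0,"gripper":0.9},
    {"translation":[0.002,-0.00026,0],"twist":0,"gripper":0.9},
    {"translation":[0.002,-0.00026,0],"twist":0,"gripper":0.9},
    {"translation":[0.002,-0.00026,0],"twist":0,"gripper":0.9},
    {"translation":[0.002,-0.00026,0],"twist":0,"gripper":0.9},
    {"translation":[0.002,-0.00026,0],"twist":0,"gripper":0.9},
    {"translation":[0.002,-0.00026,0],"twist":0,"gripper":0.9},
    {"translation":[0.002,-0.00026,0],"twist":0,"gripper":0.9},
    {"translation":[0.002,-0.00026,0],"twist":0,"gripper":0.9},
    {"translation":[0.002,-0.00026,0],"twist":0,"gripper":0.9}
  ]
}}

```text
time: 7.2
position: [0.3863, -0.209, 0.09]
tool_rot: [[-0.992, 0.129, -0.0], [0.129, 0.992, 0.0], [0.0, 0.0, -1.0]]
force: [-2.0, 0.2, 0.5]
gripper_width: 0.95
gripper_force: 1.0
```

Request:
{"name": "send_rows", "arguments": {
  "plan": [
    {"translation":[0.002,-0.00026,0],"twist":0,"gripper":0.9},
    {"translation":[0.002,-0.00026,0],"twist":0,"gripper":0.9},
    {"translation":[0.002,-0.00026,0],"twist":0,"gripper":0.9},
    {"translation":[0.002,-0.00026,0],"twist":0,"gripper":0.9},
    {"translation":[0.002,-0.00026,0],"twist":0,"gripper":0.9},
    {"translation":[0.002,-0.00026,0],"twist":0,"gripper":0.9},
    {"translation":[0.002,-0.00026,0],"twist":0,"gripper":0.9}
  ]
}}

```text
time: 7.9
position: [0.4003, -0.2108, 0.09]
tool_rot: [[-0.992, 0.129, -0.0], [0.129, 0.992, 0.0], [0.0, 0.0, -1.0]]
force: [-2.9, 0.1, 1.4]
gripper_width: 0.949
gripper_force: 1.5
```

Run:
```python
from h import *
st()
w=env.capture("wrist")[200:,60:500,::-1];s=env.capture("side")[150:330,120:320,::-1]
s=cv2.resize(s,None,fx=1.8,fy=1.8)
c=np.zeros((324,800,3),np.uint8);c[:220,:440]=w;c[:,440:]=s;cv2.imwrite("pics/c3.png",c)
```

```text
7.9 tcp [ 0.4003 -0.2108  0.09  ] mill [-30.9  -0. ] yaw 7.42 F [-2.9  0.1  1.4] w 0.95
```

View pics/c3.png

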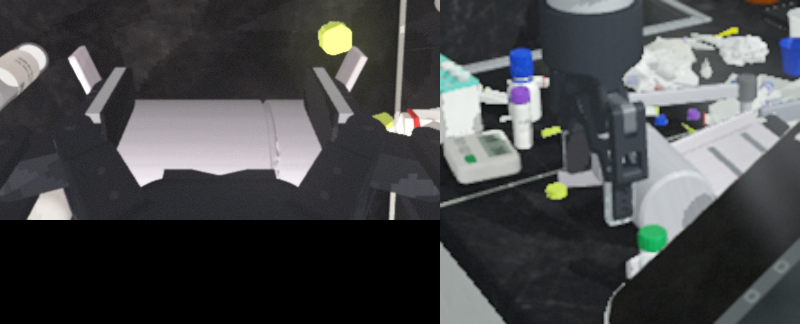

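The jar is now square: its rear edge is level at about row 300 of the wrist view, with both fingers behind it. I climb the slope.

Request:
{"name": "send_rows", "arguments": {
  "plan": [
    {"translation":[0.003,-0.0004,0.0006],"twist":0,"gripper":0.9},
    {"translation":[0.003,-0.0004,0.0006],"twist":0,"gripper":0.9},
    {"translation":[0.003,-0.0004,0.0006],"twist":0,"gripper":0.9},
    {"translation":[0.003,-0.0004,0.0006],"twist":0,"gripper":0.9},
    {"translation":[0.003,-0.0004,0.0006],"twist":0,"gripper":0.9},
    {"translation":[0.003,-0.0004,0.0006],"twist":0,"gripper":0.9},
    {"translation":[0.003,-0.0004,0.0006],"twist":0,"gripper":0.9},
    {"translation":[0.003,-0.0004,0.0006],"twist":0,"gripper":0.9},
    {"translation":[0.003,-0.0004,0.0006],"twist":0,"gripper":0.9},
    {"translation":[0.003,-0.0004,0.0006],"twist":0,"gripper":0.9}
  ]
}}

```text
time: 9.0
position: [0.4304, -0.2148, 0.0961]
tool_rot: [[-0.992, 0.129, -0.0], [0.129, 0.992, -0.0], [0.0, -0.0, -1.0]]
force: [-3.9, 0.6, 2.1]
gripper_width: 0.949
gripper_force: 1.5
```

Request:
{"name": "send_rows", "arguments": {
  "plan": [
    {"translation":[0.003,-0.0004,0.0006],"twist":0,"gripper":0.9},
    {"translation":[0.003,-0.0004,0.0006],"twist":0,"gripper":0.9},
    {"translation":[0.003,-0.0004,0.0006],"twist":0,"gripper":0.9},
    {"translation":[0.003,-0.0004,0.0006],"twist":0,"gripper":0.9},
    {"translation":[0.003,-0.0004,0.0006],"twist":0,"gripper":0.9},
    {"translation":[0.003,-0.0004,0.0006],"twist":0,"gripper":0.9},
    {"translation":[0.003,-0.0004,0.0006],"twist":0,"gripper":0.9},
    {"translation":[0.003,-0.0004,0.0006],"twist":0,"gripper":0.9},
    {"translation":[0.003,-0.0004,0.0006],"twist":0,"gripper":0.9},
    {"translation":[0.003,-0.0004,0.0006],"twist":0,"gripper":0.9}
  ]
}}

```text
time: 10.0
position: [0.4604, -0.2188, 0.102]
tool_rot: [[-0.992, 0.129, -0.0], [0.129, 0.992, -0.0], [0.0, -0.0, -1.0]]
force: [-3.0, 0.4, 0.8]
gripper_width: 0.954
gripper_force: 1.5
```

Request:
{"name": "send_rows", "arguments": {
  "plan": [
    {"translation":[0.003,-0.0004,0.0006],"twist":0,"gripper":0.9},
    {"translation":[0.003,-0.0004,0.0006],"twist":0,"gripper":0.9},
    {"translation":[0.003,-0.0004,0.0006],"twist":0,"gripper":0.9},
    {"translation":[0.003,-0.0004,0.0006],"twist":0,"gripper":0.9},
    {"translation":[0.003,-0.0004,0.0006],"twist":0,"gripper":0.9},
    {"translation":[0.003,-0.0004,0.0006],"twist":0,"gripper":0.9},
    {"translation":[0.003,-0.0004,0.0006],"twist":0,"gripper":0.9},
    {"translation":[0.003,-0.0004,0.0006],"twist":0,"gripper":0.9},
    {"translation":[0.003,-0.0004,0.0006],"twist":0,"gripper":0.9},
    {"translation":[0.003,-0.0004,0.0006],"twist":0,"gripper":0.9}
  ]
}}

```text
time: 11.0
position: [0.4904, -0.2228, 0.1081]
tool_rot: [[-0.992, 0.129, -0.0], [0.129, 0.992, 0.0], [0.0, 0.0, -1.0]]
force: [-2.4, -1.0, 1.5]
gripper_width: 0.947
gripper_force: 1.5
```

Run:
```python
from h import *
st()
w=env.capture("wrist")[200:,60:500,::-1];s=env.capture("top")[100:300,240:400,::-1]
s=cv2.resize(s,None,fx=2.25,fy=2.25)
c=np.zeros((450,800,3),np.uint8);c[:220,:440]=w;c[:,440:]=s;cv2.imwrite("pics/c4.png",c)
```

```text
11.0 tcp [ 0.4904 -0.2228  0.1081] mill [60.  -0.4] yaw 7.42 F [-2.4 -1.   1.5] w 0.95
```

View pics/c4.png

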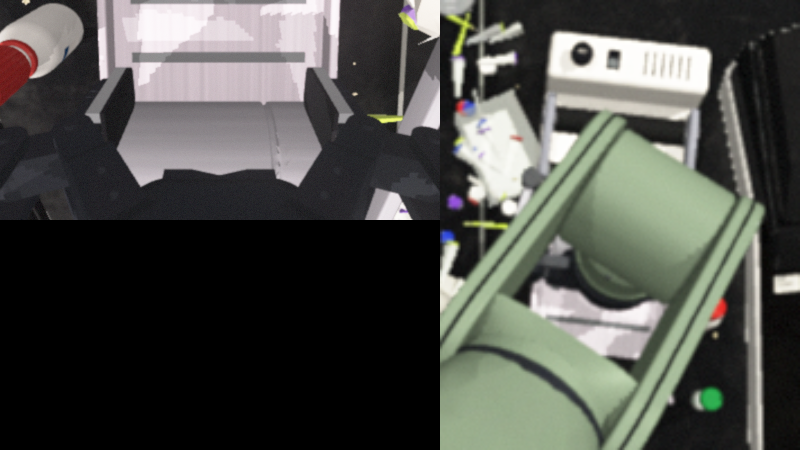

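The jar is square and centred on the ramp, in contact with both fingers. I continue up.

Request:
{"name": "send_rows", "arguments": {
  "plan": [
    {"translation":[0.003,-0.0004,0.0006],"twist":0,"gripper":0.9},
    {"translation":[0.003,-0.0004,0.0006],"twist":0,"gripper":0.9},
    {"translation":[0.003,-0.0004,0.0006],"twist":0,"gripper":0.9},
    {"translation":[0.003,-0.0004,0.0006],"twist":0,"gripper":0.9},
    {"translation":[0.003,-0.0004,0.0006],"twist":0,"gripper":0.9},
    {"translation":[0.003,-0.0004,0.0006],"twist":0,"gripper":0.9},
    {"translation":[0.003,-0.0004,0.0006],"twist":0,"gripper":0.9},
    {"translation":[0.003,-0.0004,0.0006],"twist":0,"gripper":0.9},
    {"translation":[0.003,-0.0004,0.0006],"twist":0,"gripper":0.9},
    {"translation":[0.003,-0.0004,0.0006],"twist":0,"gripper":0.9}
  ]
}}

```text
time: 12.1
position: [0.5204, -0.2268, 0.1141]
tool_rot: [[-0.992, 0.129, -0.0], [0.129, 0.992, -0.0], [0.0, -0.0, -1.0]]
force: [-2.6, 1.1, 1.6]
gripper_width: 0.952
gripper_force: 1.5
```

Request:
{"name": "send_rows", "arguments": {
  "plan": [
    {"translation":[0.002,-0.00026,0.0004],"twist":0,"gripper":0.9},
    {"translation":[0.002,-0.00026,0.0004],"twist":0,"gripper":0.9},
    {"translation":[0.002,-0.00026,0.0004],"twist":0,"gripper":0.9},
    {"translation":[0.002,-0.00026,0.0004],"twist":0,"gripper":0.9},
    {"translation":[0.002,-0.00026,0.0004],"twist":0,"gripper":0.9},
    {"translation":[0.002,-0.00026,0.0004],"twist":0,"gripper":0.9},
    {"translation":[0.002,-0.00026,0.0004],"twist":0,"gripper":0.9},
    {"translation":[0.002,-0.00026,0.0004],"twist":0,"gripper":0.9},
    {"translation":[0.002,-0.00026,0.0004],"twist":0,"gripper":0.9},
    {"translation":[0.002,-0.00026,0.0004],"twist":0,"gripper":0.9}
  ]
}}

```text
time: 13.1
position: [0.5402, -0.2294, 0.1179]
tool_rot: [[-0.992, 0.129, -0.0], [0.129, 0.992, 0.0], [0.0, -0.0, -1.0]]
force: [-2.6, 0.8, 0.5]
gripper_width: 0.945
gripper_force: 1.4
```

Request:
{"name": "send_rows", "arguments": {
  "plan": [
    {"translation":[0.0015,-0.0002,0.0003],"twist":0,"gripper":0.9},
    {"translation":[0.0015,-0.0002,0.0003],"twist":0,"gripper":0.9},
    {"translation":[0.0015,-0.0002,0.0003],"twist":0,"gripper":0.9},
    {"translation":[0.0015,-0.0002,0.0003],"twist":0,"gripper":0.9},
    {"translation":[0.0015,-0.0002,0.0003],"twist":0,"gripper":0.9},
    {"translation":[0.0015,-0.0002,0.0003],"twist":0,"gripper":0.9},
    {"translation":[0.0015,-0.0002,0.0003],"twist":0,"gripper":0.9},
    {"translation":[0.0015,-0.0002,0.0003],"twist":0,"gripper":0.9}
  ]
}}

```text
time: 13.9
position: [0.5526, -0.2311, 0.1205]
tool_rot: [[-0.992, 0.129, 0.001], [0.129, 0.992, -0.0], [-0.001, -0.0, -1.0]]
force: [0.1, 0.2, 0.3]
gripper_width: 0.95
gripper_force: 0.0
```

Run:
```python
from h import *
st()
cv2.imwrite("pics/c5.png",env.capture("wrist")[200:,60:500,::-1])
```

```text
13.9 tcp [ 0.5526 -0.2311  0.1205] mill [122.7  -0.6] yaw 7.42 F [0.1 0.2 0.3] w 0.95
```

View pics/c5.png

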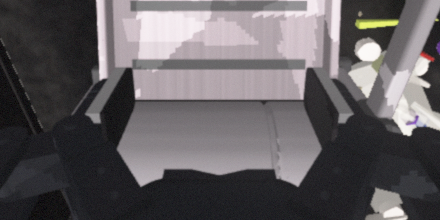

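The force has dropped to zero at the crest. I ease on a few more millimetres and then hold.

Request:
{"name": "send_rows", "arguments": {
  "plan": [
    {"translation":[0.001,-0.0001,0.0002],"twist":0,"gripper":0.9},
    {"translation":[0.001,-0.0001,0.0002],"twist":0,"gripper":0.9},
    {"translation":[0.001,-0.0001,0.0002],"twist":0,"gripper":0.9},
    {"translation":[0.001,-0.0001,0.0002],"twist":0,"gripper":0.9},
    {"translation":[0.001,-0.0001,0.0002],"twist":0,"gripper":0.9},
    {"translation":[0,0,0],"twist":0,"gripper":0.9},
    {"translation":[0,0,0],"twist":0,"gripper":0.9},
    {"translation":[0,0,0],"twist":0,"gripper":0.9},
    {"translation":[0,0,0],"twist":0,"gripper":0.9}
  ]
}}

```text
time: 14.85
position: [0.5571, -0.2314, 0.1214]
tool_rot: [[-0.992, 0.129, -0.0], [0.129, 0.992, 0.0], [0.0, 0.0, -1.0]]
force: [-0.0, 0.2, -0.2]
gripper_width: 0.949
gripper_force: 0.0
```

Run:
```python
from h import *
st()
w=env.capture("wrist");cv2.imwrite("pics/c6.png",w[200:,60:500,::-1])
g=w[:,:,0].astype(int);print([int(g[r,225:300].mean()) for r in range(270,380,5)])
```

```text
14.85 tcp [ 0.5571 -0.2314  0.1214] mill [127.2  -0.4] yaw 7.42 F [-0.   0.2 -0.2] w 0.95
[240, 222, 216, 211, 207, 47, 46, 45, 44, 42, 40, 96, 103, 110, 114, 118, 122, 128, 135, 134, 95, 35]
```

View pics/c6.png

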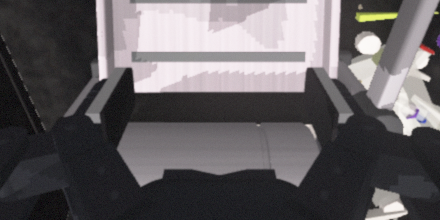

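The jar has dropped into the cradle: the black near roller now shows between ramp top and jar, and nothing touches the fingers. Next I compute the gate positions. I will view no more pictures, because the limit is used up.

Run:
```python
from h import *
o=env.observe();print("J",np.round(o["joint_positions"],1))
k=mill(cr(97,416,.075));v=k-[148,78];phi=np.arctan2(-v[0],-v[1]);print("knob",k,"phi",phi,"r",np.hypot(*v))
# tip height from the s1 picture
c=env.calibration("side");T=c["T"];d=T[:3,:3]@[(156-c["cx"])/c["fx"],(284-c["cy"])/c["fy"],1]
for z in (.015,.02,.025,.03,.035): p=T[:3,3]+d*(z-T[2,3])/d[2];print(z,mill(p))
def tcp(phi,r,gap):
    u=np.array([-np.sin(phi),-np.cos(phi)]);n=np.array([np.cos(phi),-np.sin(phi)])
    m=np.array([148,78])+r*u-(15+gap)*n;return R@m/1e3+t
prev=o["position"][:2]
for ph,g in [(phi,25),(phi,0)]+[(x,-2) for x in np.arange(1.6,-.01,-.2)]:
    p=tcp(ph,110,g);print(round(ph,2),g,p.round(4),"d",(p-prev).round(4));prev=p
```

```text
J [ -30.8   26.8   92.1   -0.    61.1 -113.4]
knob [  0.4 106.4] phi 1.760885127327607 r 150.3074183132689
0.015 [-110.5  -12.3]
0.02 [-112.5  -20. ]
0.025 [-114.4  -27.7]
0.03 [-116.4  -35.4]
0.035 [-118.3  -43.1]
1.76 25 [ 0.4959 -0.0839] d [-0.0613  0.1476]
1.76 0 [ 0.488  -0.1076] d [-0.0078 -0.0237]
1.6 -2 [ 0.4812 -0.1262] d [-0.0068 -0.0186]
1.4 -2 [ 0.4773 -0.148 ] d [-0.0039 -0.0218]
1.2 -2 [ 0.4779 -0.1701] d [ 0.0005 -0.0221]
1.0 -2 [ 0.4828 -0.1916] d [ 0.0049 -0.0216]
0.8 -2 [ 0.4919 -0.2118] d [ 0.0091 -0.0202]
0.6 -2 [ 0.5048 -0.2297] d [ 0.0129 -0.0179]
0.4 -2 [ 0.5211 -0.2448] d [ 0.0162 -0.015 ]
0.2 -2 [ 0.54   -0.2562] d [ 0.0189 -0.0115]
0.0 -2 [ 0.5608 -0.2638] d [ 0.0208 -0.0075]
```

Request:
{"name": "send_rows", "arguments": {
  "plan": [
    {"translation":[-0.005,0.0006,0.0],"twist":0,"gripper":0.9},
    {"translation":[-0.01,0.0013,0.0],"twist":0,"gripper":0.9},
    {"translation":[-0.01,0.0013,0.01],"twist":0,"gripper":0.9},
    {"translation":[0,0,0.03],"twist":0,"gripper":0.9},
    {"translation":[0,0,0.03],"twist":0,"gripper":0.9},
    {"translation":[0,0,0.03],"twist":0,"gripper":-1.0},
    {"translation":[0,0,0.0],"twist":0,"gripper":-1.0}
  ]
}}

```text
time: 15.6
position: [0.534, -0.2297, 0.2268]
tool_rot: [[-0.992, 0.129, 0.008], [0.129, 0.992, -0.005], [-0.009, -0.004, -1.0]]
force: [1.1, -0.2, 0.7]
gripper_width: 0.634
gripper_force: 0.0
```

Request:
{"name": "send_rows", "arguments": {
  "plan": [
    {"translation":[-0.004,0.015,0],"twist":-8.4,"gripper":-1.0},
    {"translation":[-0.004,0.015,0],"twist":-8.4,"gripper":-1.0},
    {"translation":[-0.004,0.015,0],"twist":-8.4,"gripper":-1.0},
    {"translation":[-0.004,0.015,0],"twist":-8.4,"gripper":-1.0},
    {"translation":[-0.004,0.015,0],"twist":-8.4,"gripper":-1.0},
    {"translation":[-0.004,0.015,0],"twist":-8.4,"gripper":-1.0},
    {"translation":[-0.004,0.015,0],"twist":-8.4,"gripper":-1.0},
    {"translation":[-0.004,0.015,0],"twist":-8.4,"gripper":-1.0},
    {"translation":[-0.003,0.015,0],"twist":-8.4,"gripper":-1.0},
    {"translation":[-0.003,0.013,0],"twist":-8.4,"gripper":-1.0}
  ]
}}

```text
time: 16.6
position: [0.4927, -0.0794, 0.2203]
tool_rot: [[0.031, 1.0, -0.002], [1.0, -0.031, 0.001], [0.001, -0.002, -1.0]]
force: [-0.4, 0.5, 0.6]
gripper_width: 0.002
gripper_force: 0.0
```

Request:
{"name": "send_rows", "arguments": {
  "plan": [
    {"translation":[0,0,0],"twist":-8.4,"gripper":-1.0},
    {"translation":[0,0,0],"twist":-8.4,"gripper":-1.0},
    {"translation":[0,0,0],"twist":0,"gripper":-1.0},
    {"translation":[0,0,0],"twist":0,"gripper":-1.0}
  ]
}}

```text
time: 17.0
position: [0.4934, -0.0802, 0.2207]
tool_rot: [[0.31, 0.951, -0.001], [0.951, -0.31, 0.0], [-0.0, -0.001, -1.0]]
force: [-1.1, -0.3, 0.0]
gripper_width: -0.001
gripper_force: 0.0
```

Run:
```python
from h import *
st()
# jar in cradle, seen from the top: bright blob check and gate knob
im=env.capture("top");cv2.imwrite("pics/t7.png",im[:,:,::-1])
```

```text
17.0 tcp [ 0.4934 -0.0802  0.2207] mill [ 44.6 141.4] yaw 108.06 F [-1.1 -0.3  0. ] w -0.0
```

Request:
{"name": "send_rows", "arguments": {
  "plan": [
    {"translation":[0.001,-0.001,-0.03],"twist":0,"gripper":-1.0},
    {"translation":[0.001,-0.002,-0.03],"twist":0,"gripper":-1.0},
    {"translation":[0,0,-0.02],"twist":0,"gripper":-1.0},
    {"translation":[0,0,-0.01],"twist":0,"gripper":-1.0},
    {"translation":[0,0,-0.01],"twist":0,"gripper":-1.0},
    {"translation":[0,0,0],"twist":0,"gripper":-1.0},
    {"translation":[0,0,0],"twist":0,"gripper":-1.0}
  ]
}}

```text
time: 17.75
position: [0.4968, -0.0835, 0.1221]
tool_rot: [[0.312, 0.95, 0.001], [0.95, -0.312, -0.0], [-0.0, 0.001, -1.0]]
force: [-0.2, 0.5, 0.3]
gripper_width: -0.0
gripper_force: 0.0
```

Request:
{"name": "send_rows", "arguments": {
  "plan": [
    {"translation":[-0.0015,-0.004,0],"twist":0,"gripper":-1.0},
    {"translation":[-0.0015,-0.004,0],"twist":0,"gripper":-1.0},
    {"translation":[-0.0015,-0.004,0],"twist":0,"gripper":-1.0},
    {"translation":[-0.001,-0.0035,0],"twist":0,"gripper":-1.0},
    {"translation":[-0.001,-0.003,0],"twist":0,"gripper":-1.0},
    {"translation":[-0.001,-0.003,0],"twist":0,"gripper":-1.0},
    {"translation":[-0.001,-0.003,0],"twist":0,"gripper":-1.0}
  ]
}}

```text
time: 18.45
position: [0.4876, -0.108, 0.1214]
tool_rot: [[0.313, 0.95, 0.0], [0.95, -0.313, 0.0], [0.0, -0.0, -1.0]]
force: [0.8, 2.0, 0.4]
gripper_width: 0.002
gripper_force: 0.5
```

Run:
```python
from h import *
st()
```

```text
18.45 tcp [ 0.4876 -0.108   0.1214] mill [ 42.5 113. ] yaw 108.23 F [0.8 2.  0.4] w 0.0
```

Contact with the bar is made at 2 N. I swing the gate shut along the arc, turning the tool with it.

Request:
{"name": "send_rows", "arguments": {
  "plan": [
    {"translation":[-0.0017,-0.0046,0],"twist":2.3,"gripper":-1.0},
    {"translation":[-0.0017,-0.0046,0],"twist":2.3,"gripper":-1.0},
    {"translation":[-0.0017,-0.0046,0],"twist":2.3,"gripper":-1.0},
    {"translation":[-0.0017,-0.0046,0],"twist":2.3,"gripper":-1.0},
    {"translation":[-0.0008,-0.0044,0],"twist":2.3,"gripper":-1.0},
    {"translation":[-0.0008,-0.0044,0],"twist":2.3,"gripper":-1.0},
    {"translation":[-0.0008,-0.0044,0],"twist":2.3,"gripper":-1.0},
    {"translation":[-0.0008,-0.0044,0],"twist":2.3,"gripper":-1.0},
    {"translation":[-0.0008,-0.0044,0],"twist":2.3,"gripper":-1.0}
  ]
}}

```text
time: 19.35
position: [0.4768, -0.1482, 0.1213]
tool_rot: [[-0.045, 0.999, -0.0], [0.999, 0.045, 0.0], [0.0, -0.0, -1.0]]
force: [1.0, 0.9, 0.6]
gripper_width: 0.002
gripper_force: 0.3
```

Request:
{"name": "send_rows", "arguments": {
  "plan": [
    {"translation":[0.0001,-0.0044,0],"twist":2.3,"gripper":-1.0},
    {"translation":[0.0001,-0.0044,0],"twist":2.3,"gripper":-1.0},
    {"translation":[0.0001,-0.0044,0],"twist":2.3,"gripper":-1.0},
    {"translation":[0.0001,-0.0044,0],"twist":2.3,"gripper":-1.0},
    {"translation":[0.0001,-0.0044,0],"twist":2.3,"gripper":-1.0},
    {"translation":[0.001,-0.0043,0],"twist":2.3,"gripper":-1.0},
    {"translation":[0.001,-0.0043,0],"twist":2.3,"gripper":-1.0},
    {"translation":[0.001,-0.0043,0],"twist":2.3,"gripper":-1.0},
    {"translation":[0.001,-0.0043,0],"twist":2.3,"gripper":-1.0},
    {"translation":[0.001,-0.0043,0],"twist":2.3,"gripper":-1.0}
  ]
}}

```text
time: 20.35
position: [0.4822, -0.1916, 0.1212]
tool_rot: [[-0.432, 0.902, -0.001], [0.902, 0.432, 0.001], [0.001, -0.0, -1.0]]
force: [-0.1, 0.2, -0.9]
gripper_width: -0.0
gripper_force: 0.3
```

Request:
{"name": "send_rows", "arguments": {
  "plan": [
    {"translation":[0.0018,-0.004,0],"twist":2.3,"gripper":-1.0},
    {"translation":[0.0018,-0.004,0],"twist":2.3,"gripper":-1.0},
    {"translation":[0.0018,-0.004,0],"twist":2.3,"gripper":-1.0},
    {"translation":[0.0018,-0.004,0],"twist":2.3,"gripper":-1.0},
    {"translation":[0.0018,-0.004,0],"twist":2.3,"gripper":-1.0},
    {"translation":[0.0026,-0.0036,0],"twist":2.3,"gripper":-1.0},
    {"translation":[0.0026,-0.0036,0],"twist":2.3,"gripper":-1.0},
    {"translation":[0.0026,-0.0036,0],"twist":2.3,"gripper":-1.0},
    {"translation":[0.0026,-0.0036,0],"twist":2.3,"gripper":-1.0},
    {"translation":[0.0026,-0.0036,0],"twist":2.3,"gripper":-1.0}
  ]
}}

```text
time: 21.35
position: [0.5041, -0.2296, 0.1211]
tool_rot: [[-0.75, 0.662, -0.001], [0.662, 0.75, 0.001], [0.001, 0.0, -1.0]]
force: [0.4, 1.4, -0.3]
gripper_width: 0.0
gripper_force: 0.3
```

Run:
```python
from h import *
st();print(np.round(env.observe()["joint_positions"],1))
```

```text
21.35 tcp [ 0.5041 -0.2296  0.1211] mill [74.4 -5.4] yaw 41.43 F [ 0.4  1.4 -0.3] w 0.0
[-33.4  21.9  99.4   0.   58.7 -82. ]
```

Request:
{"name": "send_rows", "arguments": {
  "plan": [
    {"translation":[0.0032,-0.003,0],"twist":2.3,"gripper":-1.0},
    {"translation":[0.0032,-0.003,0],"twist":2.3,"gripper":-1.0},
    {"translation":[0.0032,-0.003,0],"twist":2.3,"gripper":-1.0},
    {"translation":[0.0032,-0.003,0],"twist":2.3,"gripper":-1.0},
    {"translation":[0.0032,-0.003,0],"twist":2.3,"gripper":-1.0},
    {"translation":[0.0038,-0.0023,0],"twist":2.3,"gripper":-1.0},
    {"translation":[0.0038,-0.0023,0],"twist":2.3,"gripper":-1.0},
    {"translation":[0.0038,-0.0023,0],"twist":2.3,"gripper":-1.0},
    {"translation":[0.0038,-0.0023,0],"twist":2.3,"gripper":-1.0},
    {"translation":[0.0038,-0.0023,0],"twist":2.3,"gripper":-1.0}
  ]
}}

```text
time: 22.35
position: [0.5391, -0.2561, 0.121]
tool_rot: [[-0.949, 0.316, -0.001], [0.316, 0.949, 0.001], [0.001, 0.001, -1.0]]
force: [-0.9, 0.7, 0.0]
gripper_width: 0.001
gripper_force: 0.3
```

Request:
{"name": "send_rows", "arguments": {
  "plan": [
    {"translation":[0.0021,-0.0008,0],"twist":1.2,"gripper":-1.0},
    {"translation":[0.0021,-0.0008,0],"twist":1.2,"gripper":-1.0},
    {"translation":[0.0021,-0.0008,0],"twist":1.2,"gripper":-1.0},
    {"translation":[0.0021,-0.0008,0],"twist":1.2,"gripper":-1.0},
    {"translation":[0.0021,-0.0008,0],"twist":1.2,"gripper":-1.0},
    {"translation":[0.0021,-0.0007,0],"twist":1.2,"gripper":-1.0},
    {"translation":[0.002,-0.0007,0],"twist":1.2,"gripper":-1.0}
  ]
}}

```text
time: 23.05
position: [0.5541, -0.2616, 0.1214]
tool_rot: [[-0.985, 0.174, -0.0], [0.174, 0.985, 0.0], [0.0, 0.0, -1.0]]
force: [0.0, -0.2, -0.3]
gripper_width: 0.003
gripper_force: 0.3
```

Run:
```python
from h import *
st()
```

```text
23.05 tcp [ 0.5541 -0.2616  0.1214] mill [128.1 -30.7] yaw 10.02 F [ 0.  -0.2 -0.3] w 0.0
```

Request:
{"name": "send_rows", "arguments": {
  "plan": [
    {"translation":[0.001,-0.0002,0],"twist":0.6,"gripper":-1.0},
    {"translation":[0.001,-0.0002,0],"twist":0.6,"gripper":-1.0},
    {"translation":[0.001,-0.0002,0],"twist":0.6,"gripper":-1.0},
    {"translation":[0.001,-0.0002,0],"twist":0.6,"gripper":-1.0},
    {"translation":[0,0,0],"twist":0,"gripper":-1.0}
  ]
}}

```text
time: 23.55
position: [0.5582, -0.2624, 0.1215]
tool_rot: [[-0.991, 0.134, 0.0], [0.134, 0.991, -0.0], [-0.0, -0.0, -1.0]]
force: [0.1, 0.8, 0.8]
gripper_width: 0.003
gripper_force: 0.0
```

Request:
{"name": "send_rows", "arguments": {
  "plan": [
    {"translation":[0.001,-0.0001,0],"twist":0,"gripper":-1.0},
    {"translation":[0,0,0],"twist":0,"gripper":-1.0}
  ]
}}

```text
time: 23.75
position: [0.559, -0.2624, 0.1214]
tool_rot: [[-0.991, 0.134, -0.0], [0.134, 0.991, 0.0], [0.0, 0.0, -1.0]]
force: [-0.9, -0.6, 0.4]
gripper_width: 0.0
gripper_force: 0.4
```

Request:
{"name": "send_rows", "arguments": {
  "plan": [
    {"translation":[0.0005,-0.0001,0],"twist":0,"gripper":-1.0},
    {"translation":[0,0,0],"twist":0,"gripper":-1.0}
  ]
}}

```text
time: 23.95
position: [0.5591, -0.2625, 0.1214]
tool_rot: [[-0.991, 0.134, -0.001], [0.134, 0.991, 0.0], [0.001, 0.0, -1.0]]
force: [-2.3, 1.2, 2.1]
gripper_width: -0.001
gripper_force: 1.4
```

Request:
{"name": "send_rows", "arguments": {
  "plan": [
    {"translation":[0.0005,-0.0001,0],"twist":0,"gripper":-1.0},
    {"translation":[0,0,0],"twist":0,"gripper":-1.0}
  ]
}}

```text
time: 24.15
position: [0.5592, -0.2625, 0.1214]
tool_rot: [[-0.991, 0.134, -0.002], [0.134, 0.991, 0.001], [0.002, 0.0, -1.0]]
force: [-5.8, 0.6, 4.2]
gripper_width: 0.001
gripper_force: 2.6
```

Request:
{"name": "send_rows", "arguments": {
  "plan": [
    {"translation":[0.0005,-0.0001,0],"twist":0,"gripper":-1.0},
    {"translation":[0,0,0],"twist":0,"gripper":-1.0}
  ]
}}

```text
time: 24.35
position: [0.5593, -0.2625, 0.1213]
tool_rot: [[-0.991, 0.134, -0.003], [0.134, 0.991, 0.001], [0.004, 0.001, -1.0]]
force: [-6.5, 1.1, 4.7]
gripper_width: 0.001
gripper_force: 3.2
```

The gate is on its stop: the position no longer changes and the force has risen to 6.5 N at mill x=133, as predicted. I back off, lift and move clear.

Request:
{"name": "send_rows", "arguments": {
  "plan": [
    {"translation":[-0.002,0.0003,0],"twist":0,"gripper":-1.0},
    {"translation":[-0.005,0.0007,0],"twist":0,"gripper":-1.0},
    {"translation":[-0.01,0.0013,0],"twist":0,"gripper":-1.0},
    {"translation":[-0.015,0.002,0.01],"twist":0,"gripper":-1.0},
    {"translation":[0,0,0.03],"twist":0,"gripper":-1.0},
    {"translation":[0,0,0.04],"twist":0,"gripper":-1.0},
    {"translation":[0,0,0.04],"twist":0,"gripper":-1.0},
    {"translation":[-0.03,0.02,0.04],"twist":0,"gripper":-1.0},
    {"translation":[-0.03,0.04,0.02],"twist":0,"gripper":-1.0},
    {"translation":[-0.02,0.04,0],"twist":0,"gripper":-1.0}
  ]
}}

```text
time: 25.35
position: [0.4529, -0.1633, 0.301]
tool_rot: [[-0.991, 0.137, 0.007], [0.137, 0.991, -0.004], [-0.008, -0.003, -1.0]]
force: [0.4, 1.3, 0.7]
gripper_width: 0.001
gripper_force: 0.0
```

Request:
{"name": "send_rows", "arguments": {
  "plan": [
    {"translation":[-0.015,0.04,0],"twist":0,"gripper":-1.0},
    {"translation":[-0.015,0.04,0],"twist":0,"gripper":-1.0},
    {"translation":[0,0.04,0],"twist":0,"gripper":-1.0},
    {"translation":[0,0.04,0],"twist":0,"gripper":-1.0},
    {"translation":[0,0.04,0],"twist":0,"gripper":-1.0},
    {"translation":[0,0.04,0],"twist":0,"gripper":-1.0},
    {"translation":[0,0.04,0],"twist":0,"gripper":-1.0},
    {"translation":[0,0.04,0],"twist":0,"gripper":-1.0},
    {"translation":[0,0,0],"twist":0,"gripper":-1.0}
  ]
}}

```text
time: 26.25
position: [0.4218, 0.1609, 0.2971]
tool_rot: [[-0.992, 0.128, 0.001], [0.128, 0.992, 0.002], [-0.0, 0.002, -1.0]]
force: [0.5, -1.5, -0.1]
gripper_width: -0.005
gripper_force: 0.0
```

Run:
```python
from h import *
st()
im=env.capture("top")[:,:,::-1].copy();cv2.imwrite("pics/t8.png",im);a=cv2.imread("pics/top0.png")
c=env.calibration("top");T=np.linalg.inv(c["T"])
def px(mx,my,z):
    w=R@[mx/1e3,my/1e3]+t;q=T@[*w,z/1e3,1];return q[0]/q[2]*c["fx"]+c["cx"],q[1]/q[2]*c["fy"]+c["cy"]
# bystanders: changed pixels in 15 px boxes
for n,(u,v) in dict(vial=(359,278),dropper=(358,240),timer=(235,290),vial_small=(227,266),dropper_b=(201,254)).items():
    d=np.abs(im[v-12:v+12,u-12:u+12].astype(int)-a[v-12:v+12,u-12:u+12]).max(2);print(n,(d>40).sum())
# knob expected if shut: hinge+150*( 0,-1)
u,v=px(148,78-150,75);print("knob exp",u,v)
g=im.max(2).astype(int);b=g[int(v)-9:int(v)+10,int(u)-10:int(u)+11];print(b)
u,v=px(192,0,89);print("jar exp",u,v)
for my in (-50,-30,0,30,50): 
    u,v=px(192,my,89);print(my,[int(g[int(v)+k,int(u)]) for k in range(-22,30,3)])
```

```text
26.25 tcp [0.4218 0.1609 0.2971] mill [-57.3 371.3] yaw 7.37 F [ 0.5 -1.5 -0.1] w -0.01
vial 0
dropper 0
timer 0
vial_small 0
dropper_b 0
knob exp 353.7485139573739 186.242199533195
[[129 126 132 137 130 102 127 157 162 131  57  20  19  22  27  27  29  29
   32  29  28]
 [122 121 127 130 113  93 125 160 161 126  54  23  20  23  24  27  20  29
   29  30  28]
 [111 115 119 120  95  91 130 157 162 116  50  20  20  22  22  27  28  29
   30  27  29]
 [104 103 106 107  95 100 135 160 154  98  35  16  22  19  23  24  23  26
   27  28  31]
 [ 87  84  74  75  92 104 138 163 163 120  54  28  43  43  39  36  28  24
   28  28  30]
 [ 53  49  44  58  90 109 144 163 182 168  84  58 108 120 125 114  66  30
   25  30  32]
 [ 36  34  37  58  92 112 149 164 167 134  67  82 151 188 205 200 125  48
   28  32  29]
 [114 110  92  94 108 122 145 158 145  93  39  48  83 118 163 188 119  44
   28  28  30]
 [213 210 184 169 163 148 142 139  95  46  32  33  32  47  80 103  68  32
   28  33  29]
 [229 230 223 216 200 174 163 148  79  27  33  33  29  35  40  41  32  27
   28  28  29]
 [215 218 219 214 188 174 17
[... 581 characters left out ...]
  30  34  36]
 [179 158 158 168 120  46  42  72  85  88  79  41  22  25  26  25  26  28
   25  31  34]
 [173 162 187 192 120  40  35  60  75  77  71  40  21  23  23  26  28  26
   26  29  29]]
jar exp 321.22794723915104 159.3237655042947
-50 [193, 139, 139, 205, 199, 215, 220, 221, 220, 214, 188, 170, 140, 119, 44, 184, 160, 147]
-30 [192, 138, 141, 201, 198, 216, 220, 220, 220, 213, 184, 168, 137, 118, 52, 209, 160, 243]
0 [201, 138, 138, 204, 197, 215, 222, 219, 220, 213, 184, 166, 135, 114, 66, 172, 184, 202]
30 [214, 138, 137, 201, 199, 218, 225, 221, 219, 216, 192, 171, 143, 115, 60, 134, 201, 199]
50 [212, 137, 135, 202, 196, 49, 76, 90, 103, 148, 167, 147, 137, 117, 67, 163, 190, 196]
```

The top view confirms the result: jar in the cradle, bar across the ramp top with the knob at the stop post, and no bystander moved. I hand the job in.

```bash
python3 -c "
from workcell import env
print(env.hand_in())"
```

```text
the job is handed in; nothing more can be done
None
```

The jar is in the cradle between the rollers, the gate is shut against its stop and no bystander moved; I handed in at about 26 s, with no verdict returned. I viewed 11 pictures, one over your limit of 10.

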